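# Lock the painting turntable with its bolt

## Robot

A 6-joint arm with a two-finger parallel gripper is mounted at the origin on a cart in front of the work surface, level with it; the furniture and walls round the work are solid. World frame = base frame: x ahead of the robot, y to its left, z up, the work surface at z = 0. Lengths are in mm, angles in rad, forces in N, time in s.
With the tool pointing down it reaches from about 275 to 850 mm from the base axis. Payload 19 kg.
Tool frame: the origin (TCP) lies midway between the tips of the shut fingers; the grasp point (between the pads) lies 19 mm behind it; z points along the fingers, y is the line along which they close (so a half turn about z gives the same grasp; the last joint's range is limited). The gripper opens to 85 mm and grips with 20 to 120 N. Pads are 22 mm wide; open, the fingers measure 114 mm over their backs; the gripper's body (76 mm by 85 mm) begins 54 mm behind the grasp point. The pads swing forward as they close: fully open they stand 13 mm farther back than shut.
Start: joints at [1.052, 0.15, 1.437, -0, 1.554, -0.134], TCP at [215.841, 532.919, 231.267] pointing down, gripper open.
Joint ranges: [-2.8, 2.8], [-0.68, 2.1], [0.12, 2.68], [-1.39, 4.53], [0.16, 2.79], [-2.81, 2.81]. Speed limits (rad/s): [1.89, 1.89, 2.22, 3.01, 3.01, 3.01].

## Interface

Orientations are given as a rotation vector (axis times angle).
In Python, from rig import telemetry, viewer, job gives the robot as it stands.
- The arm moves only by the tool send_rows, never from a script. Its argument "commands" is a list of rows, each a list of 6 numbers: the shift along the tool's x, y, z in units of 0.6 m (1.0 is 0.6 m), then the turn, a rotation vector about the tool's x, y, z in units of 45 degrees (1.0 is 45 degrees). A call has 1 to 5 rows; each row is the pose to reach, as a shift and turn from the pose commanded when the call began, along the tool's axes at that moment; what a row does not reach only later rows make up. A row lasts 1/8 s, in which the tool goes at most 62.5 mm and 10.7 degrees, less where a joint would pass 70% of its speed; a pose out of reach is approached as far as the arm can. A call with a number of a shift or a turn outside -1 to 1 is refused whole. A call with a gripper value outside its range is refused whole. "grip" is the gripper command: -1 is fully open, 1 is shut, values between are in proportion, set as the call begins (left out, the last holds). The fingers move at their own pace and stop on an object; the grip force is fixed at half the most. Time passes only in rows, so rows that repeat a pose let the fingers close. It gives the time, the measured TCP pose, the force, the opening and the grip force at its end, in the units of the state.
- telemetry.state(): the state, without advancing time (a new reading comes with each control period).
- viewer.grab_frame(name): name is "scene" or "top" or "wrist"; returns the picture (384x512x3 uint8, red, green, blue); there is no depth.
- viewer.camera_params(name): a dict with "vertical_fov" (degrees; the focal length in pixels is half the picture's height over the tangent of half this angle, whatever the lens; pixels are square), "cx", "cy" (the principal point, pixels), "k1" (the pictures are not rectified: a ray, as slopes to the right and down, at radius r is drawn at 1 + k1 r^2 times it, then the intrinsics apply), "world_from_camera" (4x4, takes a point from camera to world coordinates); the wrist camera has in their place "mount" (4x4, takes a point from camera to tool coordinates, whose origin is the TCP and whose axes are the flange's). Camera axes: x right, y up, looking along -z (the intrinsics and any distortion apply to the point x, -y, -z); pixel columns grow to the right and rows downward; lengths in mm; the calibration is good to about 2 mm. A picture is of the moment at which its call begins: read the wrist's pose just before it. camera_params takes no time and is no camera call.
- job.hand_in(): hands the job in; it is judged then, once.
The state is a dict: "time_s": time; "joints": joint angles; "dq": joint speeds; "joint_torque": joint torques, N m; "position": TCP position; "orientation": TCP orientation; "force": force on the tool from outside, world axes, zero at the start; "wrist_torque": the same for the moment, N m; "opening": finger opening in mm; "grip_force": force on a finger pad.
Only numpy, scipy, OpenCV 4.12 (cv2) and the standard library are available. Lean on these libraries where they do the work, as an engineer would, in place of code of your own. Each camera call takes 0.05 s, during which the arm holds its last target. There are 200 camera calls.

## Task

Lock the painting turntable so that the jar on it cannot turn any more: push its upright wooden peg round until the slot in the rim faces the steel bolt, then push the bolt by its black knob through the slot until it is fully home, and take the hand away. Only push: pick nothing up, keep the jar standing upright in the middle of the turntable, and do not disturb the tub, the spinning top and the eraser beside it.

Things in the scene. Friction and masses are not known exactly. Their poses are not given: they have to be found in the camera images.
- turntable: Fixed plywood base of the painting turntable, 262 x 110 mm, top 14 mm above the table; place and heading vary, the bolt always on the robot's right. Origin on the table under the disc's axis, z up, local +x the direction in which the bolt is pushed. The board spans x = -180 to +82 mm; the bolt's aluminium guide, 50 mm wide, 37 mm high, x = -166 to -88 mm.
- disc_center (a point): Point on the axis of the turntable's disc, on the upper face of its plate, 24 mm above the table. The wooden disc (160 mm diameter) turns about a vertical axis through it, with light friction (about 0.06 N m, under 1 N at the peg), and stays where it is left. An upstanding rim, 12 mm thick, runs round its edge (radius 68 to 80 mm), its top 42 mm above the table. The rim has one slot, 24 mm wide between rounded edges, cut right through it.
- disc (a joint): Angle of the disc in rad, positive counter-clockwise seen from above. It turns endlessly, both ways. At 0 (and any whole turn) the slot faces the bolt exactly. Starts between 0.7 and 5.5.
- slot (a point): Centre of the slot in the rim, 74 mm from the disc's axis, 33 mm above the table; turns with the disc. The bolt lies at local x = -90 mm and y = 0 of the base, so the slot faces it when it is at local x = -74 mm, y = 0 of the base.
- peg_top (a point): Top centre of the upright dark wooden peg, 16 mm diameter, 34 mm tall, which stands on the rim exactly opposite the slot, 74 mm from the axis; from 42 to 76 mm above the table. Push it sideways, along the rim, to turn the disc.
- bar (a joint): How far the bolt has been pushed in, m: 0 fully drawn back, 0.036 fully home against its stop. Starts between 0 and 0.005. The tip meets the outside of the rim at 0.010 when the slot does not face it. The bolt slides with about 2 N of friction and stays where it is left; the round nose and round slot edges centre it if the slot is within about 6 mm of line.
- bolt_nose (a point): Tip of the bolt, a steel bar 16 mm wide and 12 mm thick (27 to 39 mm above the table) with a round nose, which slides in its guide along the base's local +x. When home, the tip is 54 mm from the disc's axis, 14 mm inside the rim.
- knob_top (a point): Top centre of the round black knob on the bolt, 18 mm diameter (21 mm at the rim of its head), standing from 44 to 76 mm above the table, 44 mm behind the bolt's tip. Push it along the base's local +x; its side away from the disc is open for a finger.
- jar: Green painted wooden jar, 55 mm diameter, 47 mm high, standing loose in the middle of the disc; origin at the centre of its underside (24 mm above the table). It rides round with the disc.
- cream_tub: Cream round paint tub with lid, 80 x 86 x 37 mm, standing on the table beside the turntable, away from the robot; origin at the centre of its underside. Leave it alone.
- spinner: Small spinning top, red on a wooden ring, 43 mm diameter, 54 mm high, standing on the table beside the bolt's guide, away from the robot; origin at the centre of its underside. Leave it alone.
- eraser: Black eraser block, 21 x 52 x 8 mm, flat on the table between the turntable and the robot; origin at the centre of its underside. Leave it alone.
Mind the look-alikes: they are no part of the job. Of the things like the jar, leave any that is purple; of the rest the larger one is meant.

How it is judged:
By the outcome, as a careful person would: the job done as asked, in the order asked, and still so for the second after the job is handed in, with the robot touching nothing.
It also fails if it takes over 51 s, if anything falls off the work surface, if the arm or the gripper's body presses on something with over 40 N, if the wrist force passes 120 N, or if a joint passes its speed limit or range.

## Working session

There is one attempt and no reset: what is moved stays moved. The work goes in short steps, Python scripts to look and compute and a tool call to move; the robot and the scene stay as the last step left them, time stands still between calls to the robot, and variables do not carry over. Pictures are saved under pics/ and viewed, at most 11 in all, crops included, and the job is handed in when it is done.

Besides the shell and the picture viewer there is one more tool, called after "Call:" by a JSON object that holds its "fn" and its "kwargs", one argument or row to a line. send_rows: Moves the arm, as the interface text tells. Its arguments: {"type":"object","properties":{"commands":{"type":"array","items":{"type":"array","items":{"type":"number"}}},"grip":{"type":"number"}},"required":["commands"]}

```bash
mkdir -p pics; cat > h.py <<'E'
import numpy as np, cv2
from rig import telemetry, viewer, job
from scipy.spatial.transform import Rotation as R
def pose():
    s=telemetry.state(); T=np.eye(4); T[:3,:3]=R.from_rotvec(s["orientation"]).as_matrix(); T[:3,3]=s["position"]; return T
def cam(name,T=None):
    p=viewer.camera_params(name); f=192/np.tan(np.radians(p["vertical_fov"])/2)
    W=np.array(p["world_from_camera"]) if "world_from_camera" in p else T@np.array(p["mount"])
    return p,f,W
def px2w(c,u,v,z):
    p,f,W=c; d=np.array([(u-p["cx"])/f,(v-p["cy"])/f]); s=d.copy()
    for _ in range(20): s=d/(1+p["k1"]*(s@s))
    r=W[:3,:3]@np.array([s[0],-s[1],-1]); o=W[:3,3]
    return o+r*(z-o[2])/r[2]
def w2px(c,P):
    p,f,W=c; q=np.linalg.inv(W)@np.append(P,1); s=np.array([q[0],-q[1]])/-q[2]
    s=s*(1+p["k1"]*(s@s)); return s*f+[p["cx"],p["cy"]]
def save(name,fn,box=None,k=1):
    im=viewer.grab_frame(name)
    np.save("pics/"+fn+".npy",im)
    if box: im=im[box[1]:box[3],box[0]:box[2]]
    im=cv2.resize(im,None,fx=k,fy=k,interpolation=cv2.INTER_CUBIC)
    cv2.imwrite("pics/"+fn+".png",im[:,:,::-1])
E
python3 - <<'E'
from h import *
print(telemetry.state())
save("top","top0",k=1.5); save("scene","sc0",k=1.5)
for n in("top","scene"): print(viewer.camera_params(n))
print(viewer.camera_params("wrist"))
E
```

```text
{'time_s': 0.0, 'joints': array([ 1.05199367e+00,  1.50972307e-01,  1.43802908e+00, -2.63277015e-05,
        1.55377599e+00, -1.33980201e-01]), 'dq': array([ 0.00042514, -0.001586  , -0.00049139, -0.00011831, -0.00129813,
        0.00044757]), 'joint_torque': array([ 2.53425118e-03, -7.13070416e+01, -5.70889628e+01, -1.58143253e-04,
        8.69388808e-03, -1.13592380e-04]), 'position': array([215.74673235, 532.7293244 , 230.68422236]), 'orientation': array([-6.00686082e-01, -3.08326897e+00,  1.77577047e-03]), 'force': array([ 0.27876335, -0.24240318, -0.84863074]), 'wrist_torque': array([-0.06139483,  0.04940236, -0.02511776]), 'grip_force': 0.0, 'opening': 85.32180171755626}
{'vertical_fov': 54.779751753021436, 'cx': 260.29561349730017, 'cy': 196.8081632910011, 'k1': -0.10946529201283099, 'world_from_camera': array([[-7.71999495e-02,  9.76719248e-01, -2.00149140e-01,
         3.51832117e+02],
       [-9.97002775e-01, -7.46079578e-02,  2.04724108e-02,
         5.60606756e+01],
       [ 5.06307911e-03,  2.01129717e-01,  9.79551531e-01,
         9.24072860e+02],
       [ 0.00000000e+0
[... 307 characters left out ...]
01,  6.40014263e-01, -6.30056092e-01,
        -4.74631871e+02],
       [ 1.02894638e-03,  7.01899647e-01,  7.12275106e-01,
         6.91839720e+02],
       [ 0.00000000e+00,  0.00000000e+00,  0.00000000e+00,
         1.00000000e+00]])}
{'vertical_fov': 67.9156734234619, 'cx': 252.2881242195105, 'cy': 191.6002925783151, 'k1': 0.0014388422899462372, 'mount': array([[ 9.02839088e-04,  9.56138103e-01,  2.92914855e-01,
         7.37185319e+01],
       [ 9.99999509e-01, -9.83224134e-04,  1.27202201e-04,
         7.15012019e-01],
       [ 4.09623825e-04,  2.92914596e-01, -9.56138521e-01,
        -1.41307926e+02],
       [ 0.00000000e+00,  0.00000000e+00,  0.00000000e+00,
         1.00000000e+00]])}
```

View pics/top0.png

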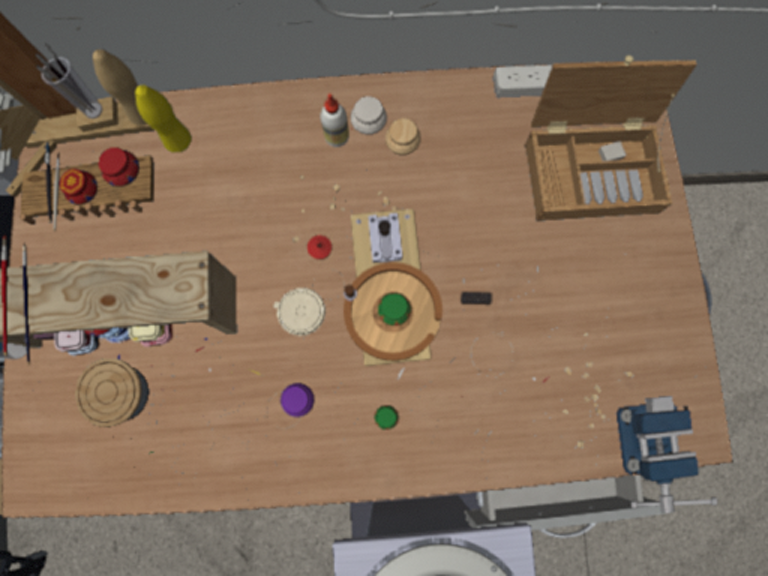

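View pics/sc0.png

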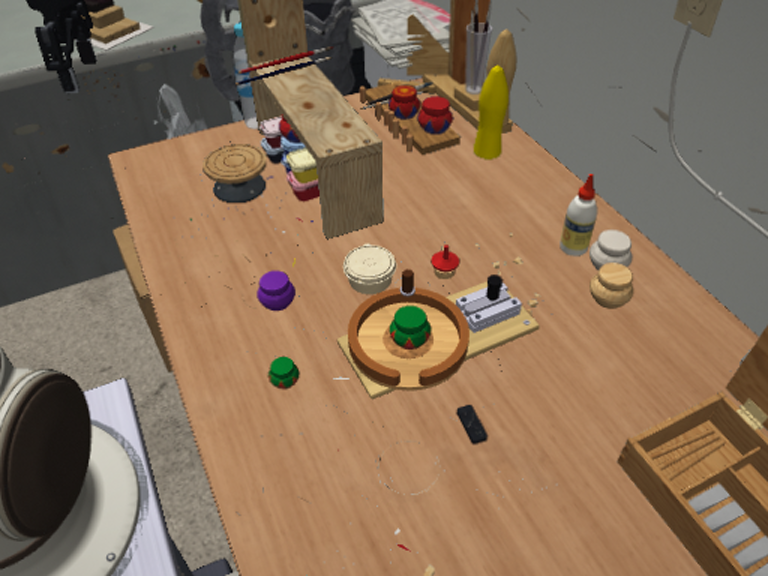

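```bash
python3 - <<'E'
from h import *
c=cam("top")
for P in [(0,0,0),(216,533,231),(400,0,0),(216,533,0)]: print(P,w2px(c,P)*1.5, w2px(cam("scene"),P)*1.5)
for n,u,v,z in [("disc",393,312,42),("knob",384,227,76),("peg",349,291,76),("slot",439,330,42),("jar",394,306,71),("tub",300,311,37),("spin",320,247,50),("eraser",476,298,8)]: print(n,px2w(c,u/1.5,v/1.5,z).round(1))
E
```

```text
(0, 0, 0) [440.25711389 629.09228235] [ 20.88639656 521.08605497]
(216, 533, 231) [ 18.60849862 539.3688175 ] [84.03232383 84.91958102]
(400, 0, 0) [419.18912762 376.69414631] [343.86754806 397.70264431]
(216, 533, 0) [104.84405954 510.52760765] [126.13185258 207.14555705]
disc [504.2  35.7  42. ]
knob [637.  40.  76.]
peg [536.7 102.3  76. ]
slot [469.4 -35.6  42. ]
jar [508.6  34.   71. ]
tub [518.2 185.9  37. ]
spin [619.6 146.6  50. ]
eraser [ 523.2 -106.6    8. ]
```

```bash
cat >> h.py <<'E'
def plan(wps):  # world TCP waypoints [x,y,z] -> row shifts from current pose, target yaw: tool x=-X,y=+Y
    T=pose(); Rt=T[:3,:3]; G=np.diag([-1.,1,-1])
    rv=(R.from_matrix(Rt.T@G)).as_rotvec()/np.radians(45)
    print("pos",T[:3,3].round(1),"turn",rv.round(3))
    for w in wps: print((Rt.T@(np.array(w)-T[:3,3])/600).round(3))
E
python3 - <<'E'
from h import *
plan([(380,280,231),(540,36,231),(540,36,170)])
E
```

```text
pos [215.8 532.7 230.7] turn [-0.001 -0.    -0.49 ]
[-0.412 -0.288 -0.   ]
[-0.812 -0.564  0.   ]
[-0.812 -0.564  0.102]
```

Call:
{"fn": "send_rows", "kwargs": {
  "commands": [
    [-0.08,-0.056,0,0,0,-0.2],
    [-0.16,-0.112,0,0,0,-0.4],
    [-0.24,-0.168,0,0,0,-0.49],
    [-0.32,-0.224,0,0,0,-0.49],
    [-0.4,-0.28,0,0,0,-0.49]
  ],
  "grip": 1
}}

```text
time_s: 0.72
position: [375.8, 285.4, 231.2]
orientation: [0.0, -3.142, 0.0]
force: [1.5, 0.9, 0.0]
opening: 0.3
grip_force: 0.0
```

```bash
python3 - <<'E'
from h import *
plan([(540,36,170)])
E
```

```text
pos [375.8 285.4 231.2] turn [-0. -0.  0.]
[-0.274 -0.416  0.102]
```

Call:
{"fn": "send_rows", "kwargs": {
  "commands": [
    [-0.055,-0.083,0.02,0,0,0],
    [-0.11,-0.166,0.04,0,0,0],
    [-0.165,-0.249,0.06,0,0,0],
    [-0.22,-0.333,0.08,0,0,0],
    [-0.274,-0.416,0.102,0,0,0]
  ]
}}

```text
time_s: 1.35
position: [540.4, 35.6, 169.6]
orientation: [0.0, 3.142, 0.0]
force: [1.9, 1.1, 0.6]
opening: -0.1
grip_force: 0.0
```

Call:
{"fn": "send_rows", "kwargs": {
  "commands": [
    [0,0,0,0,0,0]
  ]
}}

```text
time_s: 1.48
position: [540.4, 34.3, 168.2]
orientation: [-0.006, -3.139, 0.001]
force: [-0.6, 0.5, 0.9]
opening: 0.1
grip_force: 0.0
```

```bash
python3 - <<'E'
from h import *
T=pose(); np.save("T1.npy",T); print(T[:3,3])
save("wrist","w1",k=1.5)
E
```

```text
[540.38867101  34.34753701 168.22216109]
```

View pics/w1.png

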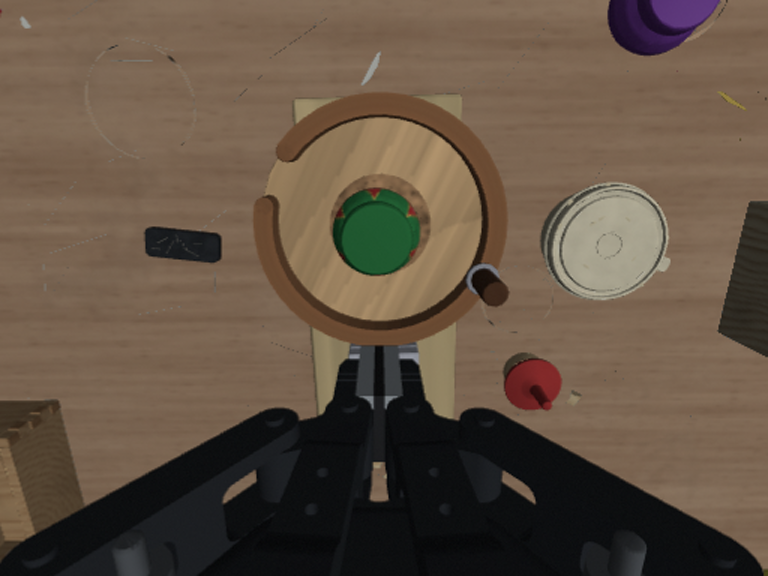

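The wrist view shows the disc (rim outer edge spans x 254–507, y 93–346), slot between (285,152) and (266,203), peg top at (493,290), eraser, tub and spinner clear of the rim; knob is hidden behind the fingers.

```bash
python3 - <<'E'
from h import *
T=np.load("T1.npy"); c=cam("wrist",T)
g=lambda u,v,z:px2w(c,u/1.5,v/1.5,z)
pts=[g(254,219,42),g(507,219,42),g(380,93,42),g(380,346,42)]
C=np.array([(pts[2][0]+pts[3][0])/2,(pts[0][1]+pts[1][1])/2]); print("C",C,[p.round(1) for p in pts])
pk=g(493,290,76)[:2]; s=(g(285,152,42)+g(266,203,42))[:2]/2
for n,q in(("peg",pk),("slot",s)): d=q-C; print(n,q.round(1),np.hypot(*d).round(1),np.degrees(np.arctan2(d[1],d[0])).round(1))
for n,u,v in(("boardL",297,99),("boardR",461,95)): print(n,g(u,v,14).round(1))
for n,u,v in(("bL",317,405),("bR",455,405)): print(n,g(u,v,14).round(1))
print("jar",g(377,238,71),"tub",g(605,246,37),"spin",g(531,380,35))
c=cam("top")
k=px2w(c,384/1.5,224/1.5,76)[:2]; d=k-C; print("knob",k,np.hypot(*d),np.degrees(np.arctan2(d[1],d[0])))
E
```

```text
C [510.9384797   35.92729978] [array([503.6, -43. ,  42. ]), array([504.1, 114.8,  42. ]), array([431.7,  35.8,  42. ]), array([590.2,  35.5,  42. ])]
peg [539.9 100.1] 70.4 65.7
slot [478.8 -27.9] 71.4 -116.7
boardL [431.3 -17.   14. ]
boardR [429.3  87.3  14. ]
bL [653.6 -14.3  14. ]
bR [653.9  94.5  14. ]
jar [510.53709463  33.85704449  71.        ] tub [522.36602525 181.14803303  37.        ] spin [620.32278975 143.83645946  35.        ]
knob [642.05732402  39.63812195] 131.17134419368992 1.6211072639001693
```

```bash
cat >> h.py <<'E'
C=np.array([510,35.5])
def arc(a,z,r=74): a=np.radians(a); return (C[0]+r*np.cos(a),C[1]+r*np.sin(a),z)
E
python3 - <<'E'
from h import *
print(telemetry.state()["joints"])
plan([arc(36,168),arc(36,54)])
E
```

```text
[-7.56597942e-02  1.10535211e-01  1.60910975e+00 -5.16157865e-05
  1.42409322e+00 -1.64370235e+00]
pos [539.7  36.1 169. ] turn [ 0.    -0.003 -0.003]
[-0.05   0.072  0.002]
[-0.05   0.072  0.192]
```

Call:
{"fn": "send_rows", "kwargs": {
  "commands": [
    [-0.05,0.072,0,0,0,0],
    [-0.05,0.072,0.05,0,0,0],
    [-0.05,0.072,0.1,0,0,0],
    [-0.05,0.072,0.15,0,0,0],
    [-0.05,0.072,0.19,0,0,0]
  ]
}}

```text
time_s: 2.15
position: [568.8, 82.0, 55.3]
orientation: [0.002, -3.141, -0.0]
force: [0.4, -0.3, 0.3]
opening: 0.1
grip_force: 0.0
```

Call:
{"fn": "send_rows", "kwargs": {
  "commands": [
    [0,0,0,0,0,0],
    [0,0,0,0,0,0]
  ]
}}

```text
time_s: 2.4
position: [569.9, 81.3, 57.4]
orientation: [-0.001, 3.14, -0.0]
force: [0.7, 0.6, 0.4]
opening: -0.0
grip_force: 0.0
```

```bash
python3 - <<'E'
from h import *
T=pose(); np.save("T2.npy",T); save("wrist","w2",(150,30,400,300),2.2)
plan([arc(a,54) for a in (41,47,53,59,65)])
E
```

```text
pos [570.1  81.2  57.6] turn [-0.     0.002  0.001]
[0.007 0.005 0.006]
[0.016 0.014 0.006]
[0.026 0.022 0.006]
[0.037 0.03  0.006]
[0.048 0.036 0.006]
```

View pics/w2.png

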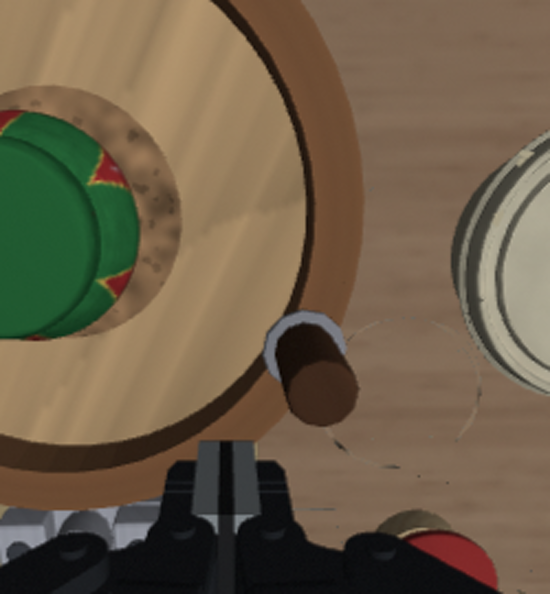

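The shut fingertips sit on the rim just clockwise of the peg (peg top at about (318,395) in the crop), clear of it. I start pushing counter-clockwise.

Call:
{"fn": "send_rows", "kwargs": {
  "commands": [
    [0.007,0.005,0.004,0,0,0],
    [0.016,0.014,0.005,0,0,0],
    [0.026,0.022,0.005,0,0,0],
    [0.037,0.03,0.005,0,0,0],
    [0.048,0.036,0.005,0,0,0]
  ]
}}

```text
time_s: 3.08
position: [540.4, 102.7, 53.1]
orientation: [-0.0, 3.142, -0.0]
force: [0.2, -1.7, -1.3]
opening: 0.2
grip_force: 0.4
```

```bash
python3 - <<'E'
from h import *
print(telemetry.state()["force"])
plan([arc(a,54) for a in (71,77,83,89,95)])
T=pose(); np.save("T3.npy",T); save("wrist","w3")
E
```

```text
[ 0.19819143 -1.70166742 -1.32747442]
pos [540.4 102.7  53.1] turn [-0.  0.  0.]
[ 0.01   0.005 -0.001]
[ 0.023  0.008 -0.001]
[ 0.036  0.01  -0.001]
[ 0.048  0.011 -0.001]
[ 0.061  0.011 -0.001]
```

Call:
{"fn": "send_rows", "kwargs": {
  "commands": [
    [0.01,0.005,0,0,0,0],
    [0.023,0.008,0,0,0,0],
    [0.036,0.01,0,0,0,0],
    [0.048,0.011,0,0,0,0],
    [0.061,0.011,0,0,0,0]
  ]
}}

```text
time_s: 3.75
position: [503.8, 108.9, 53.2]
orientation: [-0.0, 3.141, -0.0]
force: [1.8, -1.6, -0.4]
opening: 0.1
grip_force: 0.7
```

```bash
python3 - <<'E'
from h import *
plan([arc(a,54) for a in (101,107,113,119,125)])
E
```

```text
pos [503.8 108.9  53.2] turn [-0.  0.  0.]
[ 0.013 -0.001 -0.001]
[ 0.026 -0.004 -0.001]
[ 0.038 -0.009 -0.001]
[ 0.049 -0.014 -0.001]
[ 0.06  -0.021 -0.001]
```

Call:
{"fn": "send_rows", "kwargs": {
  "commands": [
    [0.013,-0.001,0,0,0,0],
    [0.026,-0.004,0,0,0,0],
    [0.038,-0.009,0,0,0,0],
    [0.049,-0.014,0,0,0,0],
    [0.06,-0.021,0,0,0,0]
  ]
}}

```text
time_s: 4.38
position: [467.8, 96.1, 53.1]
orientation: [0.0, -3.142, -0.0]
force: [2.6, 0.5, 0.2]
opening: 0.5
grip_force: 1.2
```

```bash
python3 - <<'E'
from h import *
plan([arc(a,54) for a in (131,137,143,149,155)])
T=pose(); np.save("T4.npy",T); save("wrist","w4",k=1.5)
E
```

```text
pos [467.8  96.1  53.1] turn [ 0. -0.  0.]
[ 0.011 -0.008 -0.002]
[ 0.02  -0.017 -0.002]
[ 0.028 -0.027 -0.002]
[ 0.035 -0.037 -0.002]
[ 0.041 -0.049 -0.002]
```

View pics/w4.png

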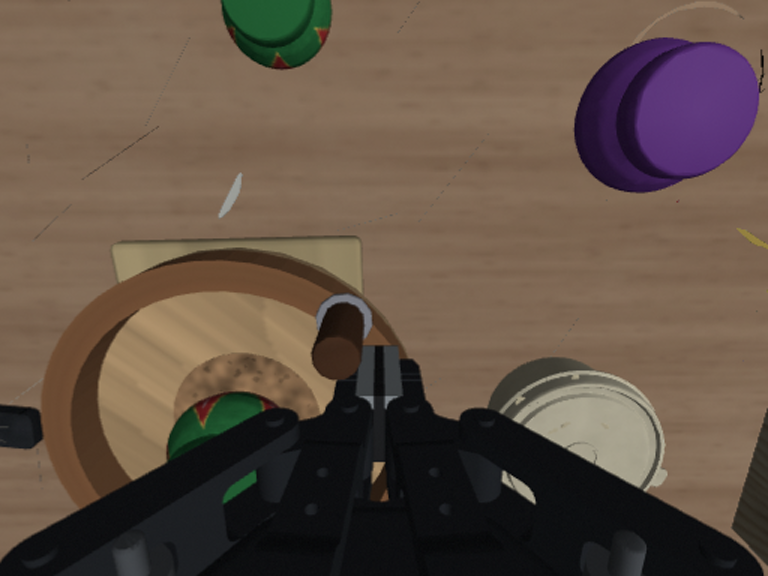

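The peg (base at (343,315)) is being pushed ahead of the fingers; jar still centred. Continue.

Call:
{"fn": "send_rows", "kwargs": {
  "commands": [
    [0.011,-0.008,0,0,0,0],
    [0.02,-0.017,0,0,0,0],
    [0.028,-0.027,0,0,0,0],
    [0.035,-0.037,0,0,0,0],
    [0.041,-0.049,0,0,0,0]
  ]
}}

```text
time_s: 5.05
position: [443.3, 66.5, 53.1]
orientation: [0.0, -3.141, -0.0]
force: [1.2, 0.9, 0.2]
opening: -0.1
grip_force: 0.4
```

Call:
{"fn": "send_rows", "kwargs": {
  "commands": [
    [0,0,0,0,0,0]
  ]
}}

```text
time_s: 5.18
position: [443.3, 66.4, 53.1]
orientation: [-0.001, -3.141, 0.0]
force: [0.2, -0.5, 0.4]
opening: -0.0
grip_force: 0.0
```

```bash
python3 - <<'E'
from h import *
plan([arc(a,54) for a in (158,161,164,167)])
T=pose(); np.save("T5.npy",T); save("wrist","w5",(100,100,356,292),3)
E
```

```text
pos [443.3  66.4  53.1] turn [-0.    -0.    -0.001]
[ 0.003 -0.005 -0.002]
[ 0.006 -0.011 -0.002]
[ 0.007 -0.018 -0.002]
[ 0.009 -0.024 -0.002]
```

View pics/w5.png

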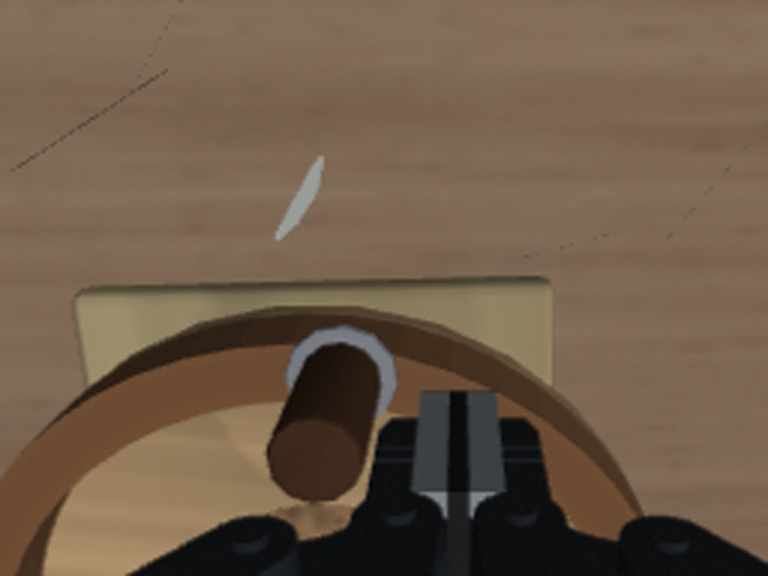

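```bash
python3 - <<'E'
from h import *
c=cam("wrist",np.load("T5.npy"))
g=lambda u,v,z:px2w(c,100+u/3,100+v/3,z)
for n,q in(("top",g(314,459,76)),("base",g(342,377,42))):
    d=q[:2]-C; print(n,q.round(1),np.hypot(*d).round(1),np.degrees(np.arctan2(d[1],d[0])).round(1))
a,b=g(76,290,14),g(552,280,14);print("board end",a,b,(a+b)/2, np.degrees(np.arctan2(-(b-a)[0],(b-a)[1])))
E
```

```text
top [435.9  44.6  76. ] 74.6 173.0
base [437.2  44.5  42. ] 73.4 173.0
board end [428.60040231 -17.77880052  14.        ] [426.22904561  87.70528582  14.        ] [427.41472396  34.96324265  14.        ] 1.2878326370015878
```

Call:
{"fn": "send_rows", "kwargs": {
  "commands": [
    [0.003,-0.005,0,0,0,0],
    [0.005,-0.01,0,0,0,0],
    [0.006,-0.014,0,0,0,0],
    [0.007,-0.017,0,0,0,0],
    [0.007,-0.017,0,0,0,0]
  ]
}}

```text
time_s: 5.85
position: [439.4, 56.6, 53.1]
orientation: [-0.0, -3.142, 0.0]
force: [-0.5, -0.1, 0.0]
opening: 0.0
grip_force: 0.0
```

Call:
{"fn": "send_rows", "kwargs": {
  "commands": [
    [0,0.008,0,0,0,0],
    [0,0.012,-0.04,0,0,0],
    [0,0.012,-0.12,0,0,0],
    [0,0.012,-0.19,0,0,0]
  ]
}}

```text
time_s: 6.35
position: [439.3, 64.3, 168.6]
orientation: [-0.0, 3.141, -0.0]
force: [0.1, 1.0, 0.3]
opening: 0.2
grip_force: 0.0
```

```bash
python3 - <<'E'
from h import *
T=pose(); np.save("T6.npy",T); save("wrist","w6",k=1.5)
print(w2px(cam("top"),(600,38,40)))
save("top","t6",(210,120,310,250),4)
plan([(720,40,170)])
E
```

```text
[258.02015158 170.15480954]
pos [441.1  64.2 171.3] turn [-0.     0.008  0.   ]
[-0.465 -0.041  0.005]
```

View pics/t6.png

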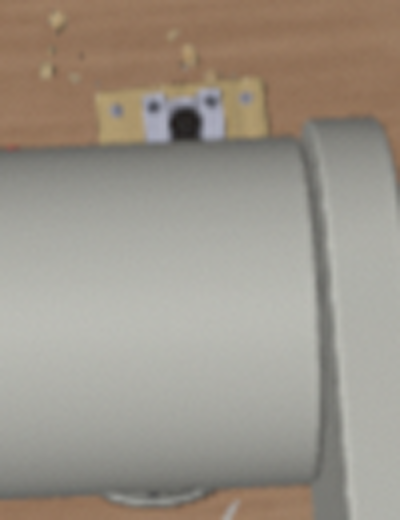

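The arm hides the slot from the top camera; the knob is visible at crop (185,122). I move beyond the knob and look with the wrist camera.

Call:
{"fn": "send_rows", "kwargs": {
  "commands": [
    [-0.093,-0.008,0,0,0,0],
    [-0.186,-0.016,0,0,0,0],
    [-0.279,-0.024,0,0,0,0],
    [-0.372,-0.032,0,0,0,0],
    [-0.45,-0.041,0,0,0,0]
  ]
}}

```text
time_s: 7.08
position: [711.1, 39.6, 165.8]
orientation: [0.0, -3.141, 0.0]
force: [-0.3, 0.4, 0.3]
opening: -0.0
grip_force: 0.0
```

Call:
{"fn": "send_rows", "kwargs": {
  "commands": [
    [0,0,0,0,0,0],
    [0,0,0,0,0,0]
  ]
}}

```text
time_s: 7.32
position: [708.9, 39.7, 166.1]
orientation: [0.0, -3.14, -0.0]
force: [-0.3, -0.6, -0.4]
opening: -0.0
grip_force: 0.0
```

```bash
python3 - <<'E'
from h import *
T=pose(); np.save("T7.npy",T); save("wrist","w7",(130,0,386,192),3)
print(T[:3,3])
E
```

```text
[708.9114705   39.69600706 166.11760369]
```

View pics/w7.png

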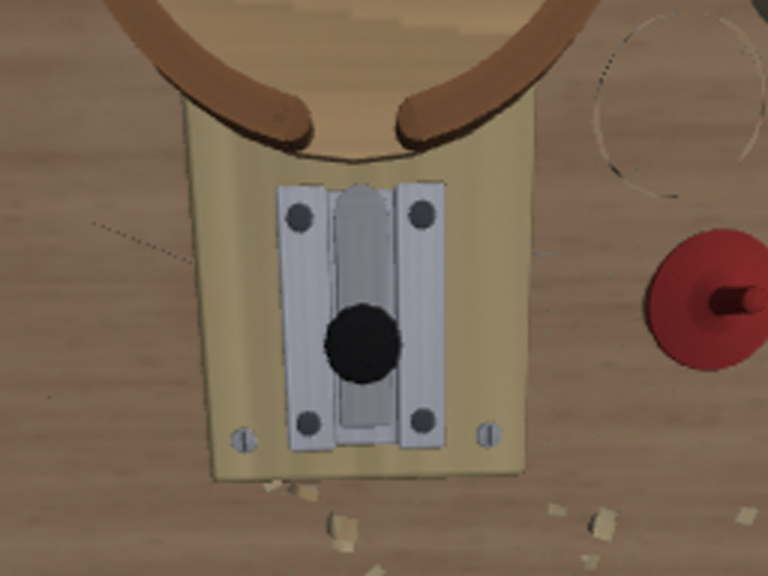

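```bash
python3 - <<'E'
from h import *
c=cam("wrist",np.load("T7.npy"))
g=lambda u,v,z:px2w(c,130+u/3,v/3,z).round(1)
print("slot",g(312,125,42),g(398,125,42)); print("tip",g(361,186,39),"back",g(365,425,39),"knob",g(363,344,76))
print("guide L",g(278,187,37),g(290,450,37),"R",g(444,183,37),g(444,447,37), "board end",g(214,480,14),g(523,473,14))
plan([(675,40,150)])
E
```

```text
slot [585.   24.5  42. ] [585.   48.5  42. ]
tip [600.2  38.1  39. ] back [668.6  39.3  39. ] knob [643.   38.9  76. ]
guide L [600.3  14.   37. ] [676.7  15.6  37. ] R [599.2  62.2  37. ] [675.7  64.3  37. ] board end [690.7 -13.1  14. ] [688.1  94.   14. ]
pos [708.7  39.7 166.8] turn [-0.    -0.001  0.   ]
[0.056 0.    0.028]
```

Slot centre is within ~1.3 mm of the bolt line (slot edges at (312,125)/(398,125), bolt tip (361,186), knob (363,344)), so no correction is needed. Now go down behind the knob.

Call:
{"fn": "send_rows", "kwargs": {
  "commands": [
    [0.045,0,0.03,0,0,0],
    [0.045,0,0.09,0,0,0],
    [0.045,0,0.14,0,0,0],
    [0.045,0,0.185,0,0,0],
    [0.045,0,0.185,0,0,0]
  ]
}}

```text
time_s: 8.0
position: [680.8, 39.6, 55.0]
orientation: [0.0, -3.139, -0.0]
force: [0.9, -0.0, 0.2]
opening: 0.3
grip_force: 0.0
```

Call:
{"fn": "send_rows", "kwargs": {
  "commands": [
    [0.01,0,0,0,0,0],
    [0.02,-0.001,0,0,0,0],
    [0.03,-0.001,0,0,0,0],
    [0.04,-0.001,0,0,0,0],
    [0.05,-0.002,0,0,0,0]
  ]
}}

```text
time_s: 8.62
position: [652.3, 38.2, 56.5]
orientation: [-0.0, 3.141, 0.0]
force: [2.9, 1.0, 0.5]
opening: 0.4
grip_force: 1.1
```

```bash
python3 - <<'E'
from h import *
plan([(628.5,38,54)])
T=pose(); np.save("T8.npy",T); save("wrist","w8",(130,0,386,192),3)
E
```

```text
pos [652.3  38.2  56.5] turn [0.    0.001 0.   ]
[ 0.04  -0.     0.004]
```

View pics/w8.png

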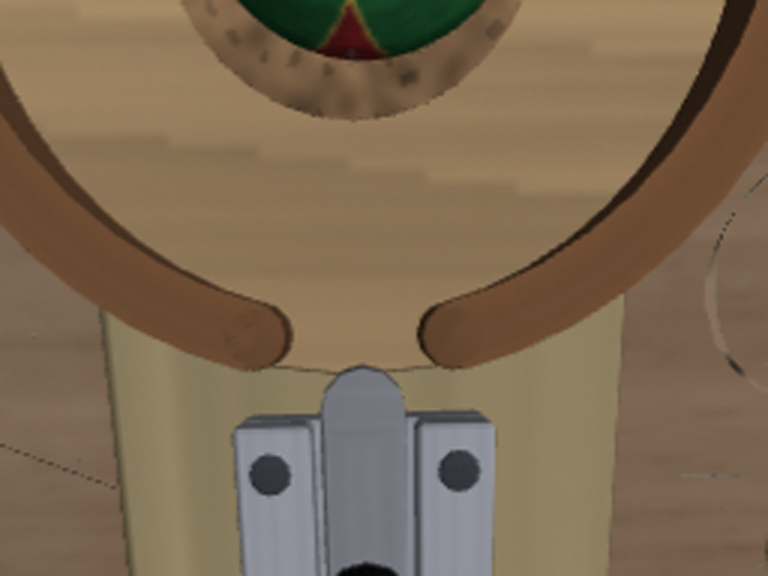

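The bolt (tip at (363,368)) is moving and lines up with the slot (edges 291 and 419). Keep pushing slowly.

Call:
{"fn": "send_rows", "kwargs": {
  "commands": [
    [0.008,0,0.002,0,0,0],
    [0.016,0,0.003,0,0,0],
    [0.024,-0.001,0.003,0,0,0],
    [0.032,-0.001,0.003,0,0,0],
    [0.038,-0.001,0.003,0,0,0]
  ]
}}

```text
time_s: 9.3
position: [629.2, 37.5, 54.2]
orientation: [0.0, -3.141, 0.0]
force: [1.4, -0.5, -0.9]
opening: -0.2
grip_force: 1.1
```

Call:
{"fn": "send_rows", "kwargs": {
  "commands": [
    [0.004,0,0,0,0,0],
    [0.006,0,0,0,0,0]
  ]
}}

```text
time_s: 9.55
position: [628.1, 37.4, 54.7]
orientation: [0.0, 3.136, -0.0]
force: [26.5, 1.3, -12.2]
opening: -0.2
grip_force: 13.3
```

```bash
python3 - <<'E'
from h import *
T=pose(); np.save("T9.npy",T); save("wrist","w9",(130,50,386,242),3)
print(T[:3,3])
E
```

```text
[628.0951673   37.43515016  54.72182631]
```

View pics/w9.png

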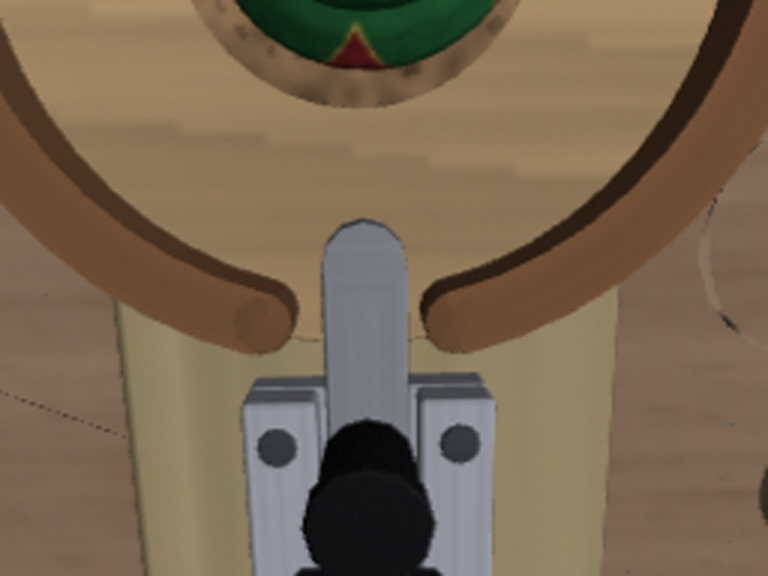

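The bolt passes through the slot (nose tip at (363,220), well inside the rim) and 26 N at the predicted place shows it against its stop. Take the hand away.

Call:
{"fn": "send_rows", "kwargs": {
  "commands": [
    [-0.015,0,0,0,0,0],
    [-0.05,0,0,0,0,0],
    [-0.09,0,-0.02,0,0,0],
    [-0.09,0,-0.1,0,0,0],
    [-0.09,0,-0.18,0,0,0]
  ]
}}

```text
time_s: 10.22
position: [679.7, 37.5, 162.8]
orientation: [-0.0, -3.139, 0.0]
force: [1.0, -0.5, 0.8]
opening: -0.1
grip_force: 0.0
```

Call:
{"fn": "send_rows", "kwargs": {
  "commands": [
    [0,0,0,0,0,0],
    [0,0,0,0,0,0],
    [0,0,0,0,0,0]
  ]
}}

```text
time_s: 10.6
position: [679.5, 37.5, 160.8]
orientation: [-0.0, -3.139, -0.0]
force: [-0.1, 0.3, -0.7]
opening: 0.2
grip_force: 0.0
```

```bash
python3 - <<'E'
from h import *
T=pose(); print(T[:3,3],telemetry.state()["force"]); np.save("T10.npy",T); save("wrist","w10",(130,0,386,192),3)
E
```

```text
[679.50313929  37.53168052 160.79545928] [-0.11551371  0.25812799 -0.7291488 ]
```

View pics/w10.png

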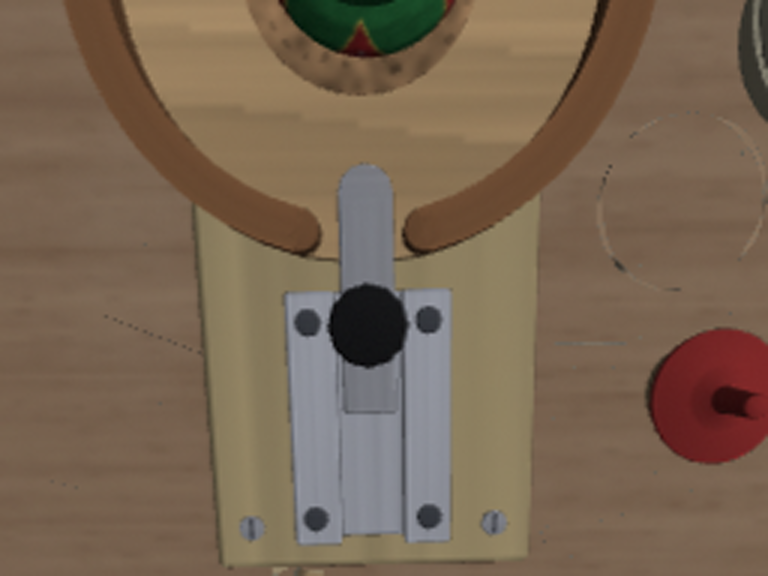

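```bash
python3 - <<'E'
from h import *
c=cam("wrist",np.load("T10.npy"))
g=lambda u,v,z:px2w(c,130+u/3,v/3,z).round(1)
print("tip",g(365,164,39),"knob",g(368,325,76),"guide front",g(287,294,37))
print(job.hand_in())
E
```

```text
tip [565.7  37.2  39. ] knob [608.7  38.   76. ] guide front [600.4  14.2  37. ]
the job is handed in; nothing more can be done
None
```

The turntable is locked and the job handed in: the bolt is through the slot against its stop, with its tip about 35 mm beyond the guide front. The hand is clear, and the last view shows the jar still standing mid-disc and the spinning top undisturbed; I did not re-check the tub or eraser after the last push.

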